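Free the battery case's catch and put the battery in the tester

TASK

Slide the cover of the grey battery case fully open, away from the robot. Its unmarked catch may or may not be holding it, and a turn of the round knob can free the cover or lock it, so the only way to tell is to try the cover. Take the battery out by its two ends, set it down on the bench and let go, then take it again across its middle and lay it in the cradle of the battery tester, flat between the two end contacts, either way round; leave the cover open. Do not drop the battery, and leave the tape, the screwdriver and the tweezers where they are.

Things in the scene. Friction and masses are not known exactly. Their poses are not given: they have to be found in the camera images.
- case: Grey plastic battery case fixed to the bench, z up. Origin at bench height under the centre of the battery pocket. Sizes in mm in its axes: box x -27 to 87, y -65 to 65, walls 26 high, lips beside the cover 30.5 high. Catch housing on its +y side: x 12 to 87, y 64 to 108, top 30, with the round knob on it
- pocket (a point): Centre of the case's pocket, on its floor, 6 mm above the bench; case's axes. Open space x -23 to 23, y -55 to 55 mm. The battery lies along y between two upright ribs (x 9.5 to 13.5 mm either side, y -21 to 21, tops 21 mm above the bench), so only its ends can be gripped; past each end is a finger well 30 mm long, 46 mm wide
- cover (a joint): Travel in m of the flat aluminium cover along the case's +x, on top of the walls (plate 54 x 122 mm, top 30 mm above the bench): 0 shut, 0.058 fully open, when the whole pocket is clear. It slides against about 1.2 N plus 4 N per m/s. If the catch holds, it gives only about 2 mm and stops hard
- cover_grip (a point): Mid-height of the upright rib by which the cover is pinched or pushed: 10 mm thick along the case's x, 40 mm long along its y, standing on the cover's middle from 30 to 50 mm above the bench; this point is 40 mm above the bench, moves with the cover, and has the case's axes
- knob_grip (a point): Point fixed to the case on the upright axis of the dark steel knob, 42 mm above the bench. Knob: round, 30 mm across, from 32 to 52 mm above the bench, alike all round, so its turn cannot be seen. 0.04 N m turns it; it stays where left. Do not push or pull the cover while turning it
- catch (a point): Point on top of the catch housing, under the knob. The knob turns 1.7 rad between stops. Counted clockwise (from above) from the counter-clockwise stop: 0 to 0.45 rad holds the cover, about 0.45 to 1.15 frees it, beyond holds it again. It starts anywhere from 0 to 0.85. So if the cover is held at the start, 0.55 rad clockwise frees it; if it was free, that turn may lock it
- battery: Round dry cell, 50 mm long along its y, 14 mm high, gripped at about 12 mm across its middle (it does not roll), 18 to 33 g. Origin at the middle of its underside, z up. At the start under the cover, in the case's pocket, along the case's y
- tester: Black battery tester fixed to the bench, z up. Origin at bench height under the cradle's centre. Sizes in mm: base plate x -24 to 76, y -47 to 47, 6 thick. End contact blocks: inner faces y +-28.5, 14 thick, x -15 to 15, tops 30 above the bench, higher than the battery, so it cannot be laid in by its ends. Side ridges x 10 to 13 each side, 2.5 above the plate. Meter x 49 to 73, top 29
- cradle (a point): Centre of the tester's cradle, on the base plate's top, 6 mm above the bench; tester's axes. The battery belongs here, along y
- tape: Black roll of tape, 62 x 59 mm, 19 mm high, lying flat on the bench; leave alone. Origin under its centre
- driver: Screwdriver with yellow handle, 143 mm long along its y, 18 mm high, on the bench; leave alone. Origin under its centre
- tweezers: Steel tweezers, 125 mm long along their y, 10 mm high, on the bench; leave alone. Origin under their centre

How it is judged:
By the outcome, as a careful person would: the job done as asked, in the order asked, and still so for the second after the job is handed in, with the robot touching nothing.
It also fails if it takes over 72 s, if anything falls off the work surface, if the arm or the gripper's body presses on something with over 40 N, if the wrist force passes 120 N, or if a joint passes its speed limit or range.

ROBOT

A 6-joint arm with a two-finger parallel gripper is mounted at the origin on a cart in front of the work surface, level with it; the furniture and walls round the work are solid. World frame = base frame: x ahead of the robot, y to its left, z up, the work surface at z = 0. Lengths are in mm, angles in rad, forces in N, time in s.
With the tool pointing down it reaches from about 275 to 1000 mm from the base axis. Payload 8.4 kg.
Tool frame: the origin (TCP) lies on the centre line of the jaws, within the pads' length; the fingertips stand r.tip_reach ahead of it and the grasp point (between the pads) lies 3 mm ahead of it (r.tip_reach is the distance from the TCP to the fingertips, in mm); z points along the fingers, y is the direction in which the jaws open and shut (so a half turn about z gives the same grasp; the last joint's range is limited). The gripper opens to 85 mm and grips with 20 to 120 N. Pads are 22 mm wide; open, the fingers measure 114 mm over their backs; the gripper's body (76 mm by 85 mm) begins 54 mm behind the grasp point. The pads swing forward as they close: fully open they stand 13 mm farther back than shut.
Start: joints at [-1.193, 0.353, 1.633, -0, 1.155, -0.002], TCP at [231.708, -580.465, 253.281] pointing down, gripper open.
Joint ranges: [-2.63, 2.63], [-0.92, 2.1], [0.06, 2.66], [-1.3, 4.44], [0, 2.69], [-3.02, 3.02]. Speed limits (rad/s): [2.22, 2.22, 2.79, 3.14, 3.14, 3.14].

INTERFACE

Orientations are given as [roll, pitch, yaw] about the fixed x, y, z axes, in that order (R = Rz(yaw) Ry(pitch) Rx(roll)).
In Python, from rig import sense, optics, r, nets gives the robot as it stands. The module is installed in compiled form; this text tells all that it offers.
- The arm moves only by the tool carry_out, never from a script. Its argument "increments" is a list that holds one entry, the list of rows, each a list of 6 numbers: the shift along the tool's x, y, z normalised to -1 to 1, where 1 is 40 cm, then the turn, a rotation vector about the tool's x, y, z normalised to -1 to 1, where 1 is 60 degrees. A call has 1 to 5 rows; each row is the pose to reach, as a shift and turn from the pose commanded when the call began, along the tool's axes at that moment; what a row does not reach only later rows make up. A row lasts 1/12 s, in which the tool goes at most 41.7 mm and 7.16 degrees, less where a joint would pass 70% of its speed; a pose out of reach is approached as far as the arm can. A call with a number of a shift or a turn outside -1 to 1 is refused whole. A call with a gripper value outside its range is refused whole. "hand" is the closure, from 0 (fully open) to 1 (shut), set as the call begins (left out, the last holds). The fingers move at their own pace and stop on an object; "squeeze" is the grip in N (left out, the last holds). Time passes only in rows, so rows that repeat a pose let the fingers close. It gives the time, the measured TCP pose, the force and the opening at its end, in the units of the state.
- sense(): the state, without advancing time (a new reading comes with each control period).
- optics.grab_frame(name): name is "scene" or "side" or "wrist"; returns a dict with "img" (384x512x3 uint8, red, green, blue), "range_z" (384x512 float32, mm along the optical axis (not along the pixel's ray), 0 where there is no reading), "fov_y" (degrees; the focal length in pixels is half the picture's height over the tangent of half this angle, whatever the lens; pixels are square), "cx", "cy" (the principal point, pixels), "k1" (the pictures are not rectified: a ray, as slopes to the right and down, at radius r is drawn at 1 + k1 r^2 times it, then the intrinsics apply), "R" (3x3) and "t" (3): a world point X has camera coordinates R X + t. Camera axes: x right, y down, z forward; pixel columns grow to the right and rows downward; lengths in mm; the calibration is good to about 2 mm. A picture is of the moment at which its call begins.
- r.sign_off(): hands the job in, once; it reports no verdict.
Trained networks look in the newest picture that a camera, given by its name, has taken for a name from the list of things; names that differ only in an ending like _2 or _b are one class to them, and where a whole thing is asked for, a point or a joint stands for the part that bears it (a point fixed in the world has none). Each returns a list of dicts, best first, with "confidence" (0 to 1); they miss things now and then, are a little off and sometimes report something else, mostly with a low value. They report only what shows in the picture. A call takes as long as a camera call.
- nets.trace(target, camera): "mask" (384x512 bool, what is visible of it).
- nets.tip_of(target, camera): "point" ([x, y, z] in mm, in world coordinates, good to about 4 mm: a listed point, or the origin of a listed thing).
The state is a dict: "clock": time; "qpos": joint angles; "qvel": joint speeds; "joint_efforts": joint torques, N m; "eef_pos": TCP position; "tcp_rot": TCP orientation; "contact_force": force on the tool from outside, world axes, zero at the start; "wrist_torque": the same for the moment, N m; "opening": opening from 0.0 (shut) to 1.0 (fully open).
Only numpy, scipy, OpenCV 4.12 (cv2) and the standard library are available. Lean on these libraries where they do the work, as an engineer would, in place of code of your own. Each camera call takes 0.05 s, during which the arm holds its last target.

## Working session

There is one attempt and no reset: what is moved stays moved. The work goes in short steps, Python scripts to look and compute and a tool call to move; the robot and the scene stay as the last step left them, time stands still between calls to the robot, and variables do not carry over. Pictures are saved under pics/ and viewed, and the job is handed in when it is done.

Besides the shell and the picture viewer there is one more tool, called as a command line: name --argument value ..., lists and objects as JSON in quotes. carry_out: Moves the arm, as the interface text tells. Its arguments: {"type":"object","properties":{"increments":{"type":"array","items":{"type":"array","items":{"type":"array","items":{"type":"number","minimum":-1,"maximum":1}}}},"hand":{"type":"number"},"squeeze":{"type":"number"}},"required":["increments"]}

```bash
mkdir -p pics; cat > h.py <<'E'
import numpy as np, cv2
from rig import sense, optics, r, nets
def save(f,name):
    cv2.imwrite('pics/'+name,cv2.cvtColor(f['img'],cv2.COLOR_RGB2BGR))
def foc(f): return 192/np.tan(np.radians(f['fov_y'])/2)
def cloud(f):
    F=foc(f);v,u=np.mgrid[0:384,0:512].astype(float)
    xd=(u-f['cx'])/F; yd=(v-f['cy'])/F
    x,y=xd.copy(),yd.copy()
    for _ in range(15):
        s=1+f['k1']*(x*x+y*y); x=xd/s;y=yd/s
    z=f['range_z'];P=np.stack([x*z,y*z,z],-1)
    W=(P-f['t'])@f['R']
    W[z<=0]=np.nan
    return W
def proj(f,X):
    c=f['R']@np.asarray(X,float)+f['t'];x,y=c[0]/c[2],c[1]/c[2];s=1+f['k1']*(x*x+y*y)
    return np.array([foc(f)*x*s+f['cx'],foc(f)*y*s+f['cy']])
E
python3 - <<'E'
from h import *
print(r.tip_reach, sense())
for c in ['scene','side','wrist']:
    f=optics.grab_frame(c); save(f,c+'0.png'); print(c,f['fov_y'],f['k1'],f['t'])
    for n in ['case','pocket','cover_grip','knob_grip','battery','tester','cradle','tape','driver','tweezers']:
        o=nets.tip_of(n,c)
        print(n,[(np.round(a['point']),round(a['confidence'],2)) for a in o[:2]])
E
```

```text
22.0 {'clock': 0.0, 'qpos': array([-1.19342333e+00,  3.53637743e-01,  1.63413115e+00,  3.93725040e-06,
        1.15520799e+00, -2.42924207e-03]), 'qvel': array([ 0.00083397,  0.00110198,  0.00113342,  0.00212248, -0.00013785,
       -0.00173071]), 'joint_efforts': array([ 4.27058894e-04, -6.05247688e+01, -3.42073238e+01,  1.33699050e-04,
        9.36909928e-03,  7.74082878e-06]), 'eef_pos': array([ 231.53025535, -580.05293175,  252.56944076]), 'tcp_rot': array([-3.14020844e+00, -6.96250333e-06,  3.79800647e-01]), 'contact_force': array([-0.55131174,  0.28183776,  0.42176139]), 'wrist_torque': array([-0.02621934,  0.01921541,  0.00823548]), 'opening': 1.0022835490545245}
scene 52.40246672383681 -0.06216768584388113 [354.23430677 272.29535639 755.1927485 ]
case [(array([ 543., -191.,    3.]), 0.83)]
pocket [(array([ 543., -190.,   10.]), 0.89)]
cover_grip [(array([ 543., -190.,   41.]), 0.61)]
knob_grip []
battery []
tester [(array([563., 121.,  -2.]), 0.61), (array([ 543., -190.,   43.]), 0.26)]
cradle [(array([566., 125.,   6.]), 0.86)]
tape [(array([373., 205.,  -2.]), 0.75), (array
[... 303 characters left out ...]
grip [(array([ 546., -197.,   41.]), 0.66)]
knob_grip [(array([ 590., -109.,   44.]), 0.81), (array([ 542., -188.,    6.]), 0.67)]
battery [(array([567., 118.,   3.]), 0.57), (array([ 543., -191.,    7.]), 0.52)]
tester [(array([565., 123.,   3.]), 0.92)]
cradle [(array([564., 118.,   9.]), 0.84), (array([ 544., -191.,    6.]), 0.46)]
tape [(array([375., 210.,  -2.]), 0.87)]
driver [(array([ 362., -165.,    5.]), 0.79)]
tweezers [(array([ 591., -110.,   44.]), 0.53), (array([382.,  96.,  -2.]), 0.41)]
wrist 60.20112411994401 0.03387220389337031 [-625.89765401  -34.81994465  378.82328497]
case []
pocket []
cover_grip []
knob_grip []
battery []
tester []
cradle []
tape []
driver []
tweezers []
```

View pics/scene0.png

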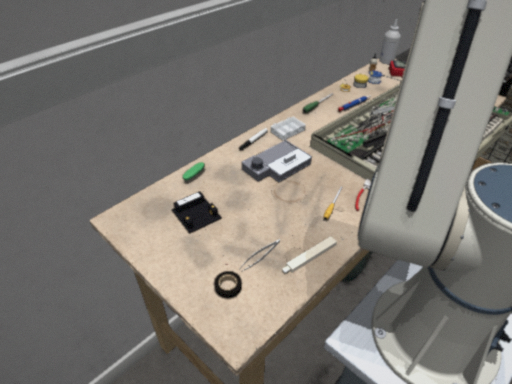

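View pics/side0.png

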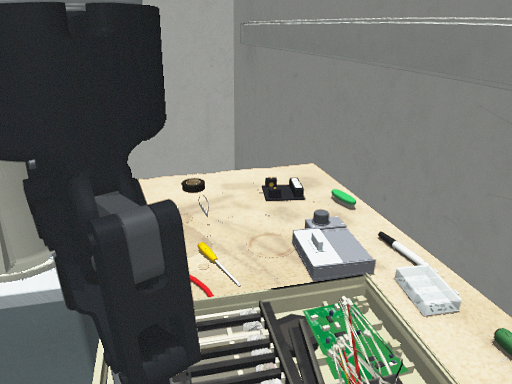

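View pics/wrist0.png

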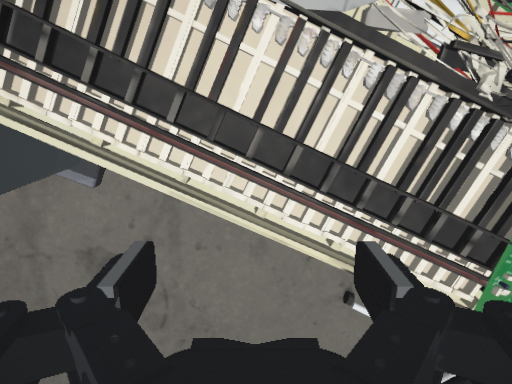

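The scene view shows the case at about (275,160), the tester at (197,210) and the tape at (228,284). The side view shows the knob at (320,215) and the cover rib at (318,240). Next I fit the yaws from depth.

```bash
python3 - <<'E'
from h import *
for c in ['side','scene']:
    f=optics.grab_frame(c);W=cloud(f)
    np.set_printoptions(precision=1,suppress=True)
    def sel(cx,cy,rad,z0,z1):
        m=(np.hypot(W[...,0]-cx,W[...,1]-cy)<rad)&(W[...,2]>z0)&(W[...,2]<z1);return W[m]
    bench=sel(480,-20,40,-20,20); print(c,'bench',np.median(bench[:,2]))
    for n,a in dict(case=(570,-190,120,20,60),rib=(543,-190,40,42,60),knob=(590,-109,25,46,60),lid=(543,-190,100,26,34),tester=(565,120,70,20,40),tbase=(565,120,90,3,9)).items():
        p=sel(*a)
        if len(p)<5: print(n,len(p));continue
        rect=cv2.minAreaRect(p[:,:2].astype(np.float32))
        print(n,len(p),np.round(p.mean(0),1),rect,np.median(p[:,2]))
    for n in ['case','tester','cover','battery']:
        o=nets.trace(n,c)
        for a in o[:1]:
            p=W[a['mask']];p=p[~np.isnan(p[:,0])];p=p[(p[:,2]>2)]
            print(n,a['confidence'],len(p),cv2.minAreaRect(p[:,:2].astype(np.float32)) if len(p)>4 else 0)
E
```

```text
side bench 1.9769088809037108
case 3088 [ 572.4 -192.    31.1] ((575.8826904296875, -174.9917755126953), (174.9158172607422, 115.01895141601562), 84.84716796875) 30.557975144028646
rib 111 [ 542.6 -197.1   49.1] ((544.18408203125, -193.4436798095703), (41.01387405395508, 10.051298141479492), 84.54227447509766) 50.53296624097964
knob 125 [ 589.9 -112.9   52.3] ((591.36181640625, -110.36563110351562), (28.353374481201172, 29.116554260253906), 11.592339515686035) 53.40416820986408
lid 2279 [ 571.6 -196.7   29.6] ((575.635009765625, -178.77120971679688), (167.38461303710938, 114.18392944335938), 84.88842010498047) 29.98013877145536
tester 251 [586.6 109.2  28. ] ((591.4862670898438, 111.87628173828125), (83.83698272705078, 82.75196075439453), 79.49781799316406) 29.537559245574972
tbase 410 [573.3 102.9   6.4] ((563.48779296875, 119.72974395751953), (162.9609375, 172.096923828125), 19.83697509765625) 7.359540438725975
case 0.58 3656 ((572.2017822265625, -206.04766845703125), (234.4630584716797, 113.47178649902344), 85.63472747802734)
tester 0.7 809 ((599.2805786132812, 124.9381103515625),
[... 870 characters left out ...]
115.38922882080078), (84.90198516845703, 86.1522445678711), 78.31673431396484) 28.48623236654548
tbase 689 [579.  120.8   6.1] ((567.5104370117188, 120.92527770996094), (162.2738494873047, 161.57830810546875), 87.98590850830078) 6.153216073321349
case 0.6 1805 ((573.99609375, -171.8709716796875), (176.48135375976562, 117.02167510986328), 84.6192626953125)
tester 0.93 1243 ((590.6739501953125, 116.008056640625), (94.05146026611328, 103.20211029052734), 78.84789276123047)
cover 0.74 532 ((542.19140625, -193.4736328125), (127.93311309814453, 59.275352478027344), 88.33332824707031)
battery 0.43 77 ((379.7628173828125, 71.98890686035156), (65.20845794677734, 19.731801986694336), 79.9421157836914)
```

```bash
cat >> h.py <<'E'
from scipy.spatial.transform import Rotation as Ro
def rot(s=None):
    s=s or sense(); return Ro.from_euler('xyz',s['tcp_rot'])
def plan(pos,yaw_deg,s=None):
    s=s or sense(); A=rot(s); d=A.inv().apply(np.array(pos)-s['eef_pos'])/400
    B=Ro.from_euler('xyz',[np.pi,0,np.radians(yaw_deg)])
    w=(A.inv()*B).as_rotvec()/np.radians(60)
    print('inc',np.round(d,4),np.round(w,4),'rows>=',max(np.linalg.norm(d)*400/41.7,np.linalg.norm(w)*60/7.16).round(1))
def st():
    s=sense();print('t %.2f'%s['clock'],'pos',np.round(s['eef_pos'],1),'yaw %.2f'%np.degrees(s['tcp_rot'][2]),np.round(s['tcp_rot'],3),'F',np.round(s['contact_force'],1),'op %.3f'%s['opening'],'q',np.round(s['qpos'],2))
E
python3 - <<'E'
from h import *
np.set_printoptions(precision=1,suppress=True)
for c in ['side','scene']:
    f=optics.grab_frame(c);W=cloud(f)
    def show(n,cx,cy,rad,z0,z1):
        m=(np.hypot(W[...,0]-cx,W[...,1]-cy)<rad)&(W[...,2]>z0)&(W[...,2]<z1);p=W[m][:,:2].astype(np.float32)
        print(c,n,cv2.boxPoints(cv2.minAreaRect(p)).tolist())
    show('case',570,-190,120,26,34);show('rib',543,-190,40,42,60);show('tester',565,120,70,20,40)
st();plan([495,-190,130],-5)
E
```

```text
side case [[511.3413391113281, -256.63702392578125], [625.9732055664062, -266.4138488769531], [640.6614990234375, -94.1961669921875], [526.0296020507812, -84.41934204101562]]
side rib [[537.52734375, -212.83262634277344], [547.9010009765625, -213.5803985595703], [550.6748046875, -175.10044860839844], [540.3011474609375, -174.35267639160156]]
side tester [[543.0840454101562, 77.53656768798828], [623.3200073242188, 62.392967224121094], [639.4830932617188, 148.03057861328125], [559.2471313476562, 163.17416381835938]]
scene case [[507.8817443847656, -254.619384765625], [621.6542358398438, -266.109375], [639.3883056640625, -90.5091552734375], [525.6157836914062, -79.0191650390625]]
scene rib [[534.5415649414062, -210.02200317382812], [546.5789184570312, -211.37826538085938], [551.2197875976562, -170.18875122070312], [539.1824340820312, -168.83248901367188]]
scene tester [[541.7217407226562, 81.42694091796875], [625.3190307617188, 65.13461303710938], [641.7930297851562, 149.66409301757812], [558.1957397460938, 165.9564208984375]]
t 2.25 pos [ 231.7 -580.5  253.3] yaw 21.76 [-3.1 -0.   0.4] F [-0.8 -0.8  0.3] op 0.998 q [-1.2  0.3  1.6  0.   1.2 -0. ]
inc [ 1.  -0.7  0.3] [-0.  -0.   0.4] rows>= 11.7
```

carry_out --increments '[[[0.08,-0.055,0,0,0,0.1],[0.16,-0.11,0,0,0,0.2],[0.24,-0.165,0,0,0,0.3],[0.32,-0.22,0,0,0,0.4],[0.4,-0.275,0,0,0,0.447]]]' --hand 1 --squeeze 40

```text
clock: 2.67
eef_pos: [340.1, -417.5, 253.4]
tcp_rot: [3.141, -0.0, -0.095]
contact_force: [1.3, 0.1, 0.5]
opening: 0.301
```

```bash
python3 - <<'E'
from h import *
st();plan([495,-188,110],-5.2)
E
```

```text
t 2.67 pos [ 340.1 -417.5  253.4] yaw -5.43 [ 3.141 -0.    -0.095] F [1.3 0.1 0.5] op 0.301 q [-0.89  0.22  1.82  0.    1.1   0.78]
inc [ 0.331  -0.6079  0.3584] [ 0.0002 -0.0002 -0.0038] rows>= 7.5
```

carry_out --increments '[[[0.045,-0.08,0.04,0,0,0],[0.09,-0.16,0.08,0,0,0],[0.13,-0.24,0.13,0,0,0],[0.17,-0.32,0.18,0,0,0],[0.21,-0.4,0.23,0,0,0]]]'

```text
clock: 3.08
eef_pos: [438.1, -265.5, 160.9]
tcp_rot: [3.141, -0.001, -0.088]
contact_force: [0.6, -1.2, -1.5]
opening: -0.001
```

```bash
python3 - <<'E'
from h import *
st();plan([495,-190,110],-5.2)
f=optics.grab_frame('wrist');save(f,'w1.png');W=cloud(f)
for n in ['cover_grip','knob_grip','case','battery']:
    print(n,[(np.round(a['point']),round(a['confidence'],2)) for a in nets.tip_of(n,'wrist')[:2]])
st()
E
```

```text
t 3.08 pos [ 438.1 -265.5  160.9] yaw -5.07 [ 3.141e+00 -1.000e-03 -8.800e-02] F [ 0.6 -1.2 -1.5] op -0.001 q [-0.55  0.29  1.96 -0.    0.89  1.11]
inc [ 0.1249 -0.2007  0.1272] [ 0.0005 -0.001   0.0022] rows>= 2.6
cover_grip [(array([ 545., -188.,   41.]), 0.58)]
knob_grip []
case [(array([ 546., -193.,   -2.]), 0.86)]
battery [(array([ 546., -190.,    7.]), 0.35)]
t 3.33 pos [ 437.6 -267.2  161.5] yaw -4.99 [ 3.141 -0.    -0.087] F [0.2 0.1 0.8] op 0.002 q [-0.55  0.29  1.96 -0.    0.89  1.11]
```

View pics/w1.png

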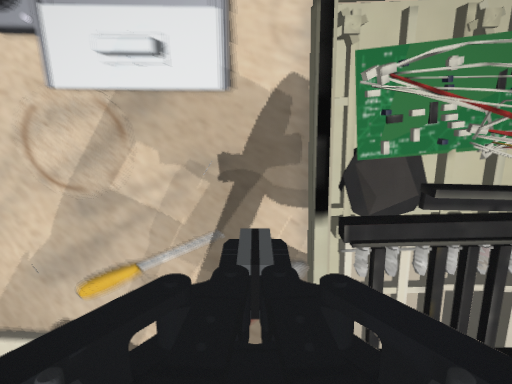

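The wrist view shows the rib at (130,46), with the driver's tip at (222,236) clear of my path.

carry_out --increments '[[[0.05,-0.067,0.043,0,0,0],[0.1,-0.133,0.085,0,0,0],[0.163,-0.203,0.128,0,0,0],[0.163,-0.203,0.128,0,0,0]]]'

```text
clock: 3.67
eef_pos: [512.3, -190.1, 108.7]
tcp_rot: [-3.141, -0.001, -0.088]
contact_force: [-0.4, 0.5, 0.7]
opening: 0.003
```

```bash
python3 - <<'E'
from h import *
st()
f=optics.grab_frame('wrist');save(f,'w2.png');W=cloud(f)
np.set_printoptions(precision=1,suppress=True)
def show(n,cx,cy,rad,z0,z1):
    m=(np.hypot(W[...,0]-cx,W[...,1]-cy)<rad)&(W[...,2]>z0)&(W[...,2]<z1);p=W[m][:,:2].astype(np.float32)
    if len(p)>10: print(n,len(p),cv2.minAreaRect(p),np.median(W[m][:,2]))
show('rib',543,-190,30,42,60);show('knob',590,-109,25,45,60);show('cover',560,-190,120,27,34)
print(r.tip_reach)
plan([510,-190,60],-5.2)
E
```

```text
t 3.67 pos [ 512.3 -190.1  108.7] yaw -5.06 [-3.141e+00 -1.000e-03 -8.800e-02] F [-0.4  0.5  0.7] op 0.003 q [-0.36  0.42  1.92  0.    0.81  1.3 ]
rib 1367 ((544.5065307617188, -192.74215698242188), (39.762672424316406, 10.027873039245605), 84.95536041259766) 49.9478053114188
knob 3253 ((592.099365234375, -109.01618194580078), (31.636913299560547, 31.67116928100586), 77.68212890625) 52.120948552339954
cover 29637 ((575.8959350585938, -174.14935302734375), (173.6402587890625, 113.50935363769531), 84.75666046142578) 30.221778555574236
22.0
inc [-0.  -0.   0.1] [-0. -0.  0.] rows>= 1.2
```

View pics/w2.png

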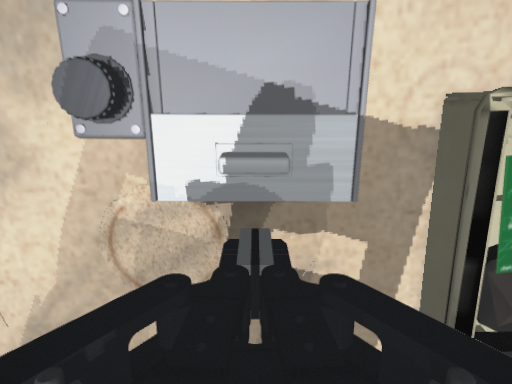

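The wrist view shows the rib at (255,162) and the knob at (88,88). Depth puts the rib at (544.5,-192.7) with yaw -5.1° and the knob at (592.1,-109). Now I go down behind the rib and try the cover.

carry_out --increments '[[[-0.008,0,0.06,0,0,0],[-0.008,0.002,0.12,0,0,0],[0,0.002,0.127,0,0,0],[0.02,0.002,0.127,0,0,0],[0.035,0.003,0.127,0,0,0]]]'

```text
clock: 4.13
eef_pos: [524.5, -195.8, 60.7]
tcp_rot: [3.141, -0.002, -0.09]
contact_force: [0.1, -0.7, 0.9]
opening: 0.003
```

carry_out --increments '[[[0.003,0,0,0,0,0],[0.005,0,0,0,0,0],[0.007,0,0,0,0,0]]]'

```text
clock: 4.38
eef_pos: [526.7, -194.9, 60.3]
tcp_rot: [3.141, -0.001, -0.088]
contact_force: [0.5, -0.3, 0.5]
opening: 0.0
```

carry_out --increments '[[[0.003,0,0,0,0,0],[0.006,0,0,0,0,0]]]'

```text
clock: 4.55
eef_pos: [528.3, -194.7, 59.6]
tcp_rot: [3.142, 0.0, -0.088]
contact_force: [-1.6, 0.1, 0.7]
opening: 0.004
```

carry_out --increments '[[[0.003,0,0,0,0,0],[0.006,0,0,0,0,0]]]'

```text
clock: 4.72
eef_pos: [530.1, -194.8, 59.3]
tcp_rot: [-3.141, 0.002, -0.088]
contact_force: [-6.6, 0.3, 5.4]
opening: 0.0
```

carry_out --increments '[[[0.003,0,0,0,0,0],[0.006,0,0,0,0,0]]]'

```text
clock: 4.88
eef_pos: [530.9, -194.8, 59.0]
tcp_rot: [-3.141, 0.005, -0.088]
contact_force: [-12.0, -0.8, 10.1]
opening: -0.0
```

carry_out --increments '[[[0.004,0,-0.002,0,0,0],[0.004,0,-0.002,0,0,0]]]'

```text
clock: 5.05
eef_pos: [533.4, -195.0, 59.5]
tcp_rot: [-3.141, 0.003, -0.088]
contact_force: [0.1, 0.4, -0.2]
opening: -0.001
```

```bash
python3 - <<'E'
from h import *
st()
f=optics.grab_frame('scene');W=cloud(f)
m=(np.hypot(W[...,0]-548,W[...,1]+190)<60)&(W[...,2]>27)&(W[...,2]<34)
f=optics.grab_frame('wrist');save(f,'w3.png');W=cloud(f)
m=(np.hypot(W[...,0]-548,W[...,1]+192)<28)&(W[...,2]>43)&(W[...,2]<52)&(W[...,0]>542)
print(m.sum(),W[m].max(0),np.percentile(W[m],98,axis=0))
E
```

```text
t 5.05 pos [ 533.4 -195.    59.5] yaw -5.05 [-3.141e+00  3.000e-03 -8.800e-02] F [ 0.1  0.4 -0.2] op -0.001 q [-0.35  0.52  1.89 -0.    0.73  1.31]
2659 [ 559.70677572 -173.56524531   51.99216931] [ 558.98127161 -175.04614468   51.41303157]
```

View pics/w3.png

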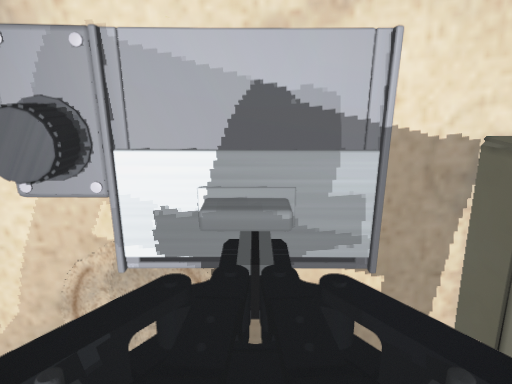

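The gap at row 260 shows the cover's near edge has moved off the case edge, and the force has dropped to zero. So the cover has moved past the held range and is free, and the knob doesn't need turning. I push on.

carry_out --increments '[[[0.02,0,0,0,0,0],[0.04,0,0,0,0,0],[0.06,0,0,0,0,0],[0.08,0,0,0,0,0],[0.095,0,0,0,0,0]]]'

```text
clock: 5.57
eef_pos: [574.3, -198.8, 60.1]
tcp_rot: [3.141, -0.001, -0.088]
contact_force: [-0.9, -0.2, -1.1]
opening: 0.003
```

```bash
cat > cov.py <<'E'
from h import *
import sys
st()
f=optics.grab_frame('wrist');save(f,sys.argv[1]);W=cloud(f)
a=np.radians(-5.1);D=W[...,:2]-np.array([544.5,-192.7])
lx=D[...,0]*np.cos(a)+D[...,1]*np.sin(a);ly=-D[...,0]*np.sin(a)+D[...,1]*np.cos(a)
m=(abs(ly)<18)&(W[...,2]>44)&(W[...,2]<53)&(lx>-10)&(lx<75)
print('rib far edge travel',m.sum(),np.percentile(lx[m],97)-5 if m.sum() else None)
m=(abs(ly)>30)&(abs(ly)<52)&(W[...,2]>28)&(W[...,2]<33)&(lx>-40)&(lx<100)
h=np.histogram(lx[m],bins=np.arange(-30,95,5));print(h[0])
E
python3 cov.py w4.png
```

```text
t 5.57 pos [ 574.3 -198.8   60.1] yaw -5.05 [ 3.141e+00 -1.000e-03 -8.800e-02] F [-0.9 -0.2 -1.1] op 0.003 q [-0.34  0.56  1.8   0.    0.77  1.32]
rib far edge travel 2490 47.13670776812415
[   0    0    0    0    0    0    0    0    0    8  722  827  837  859
  885  897  929  962  977 1014  889    3    1    1]
```

View pics/w4.png

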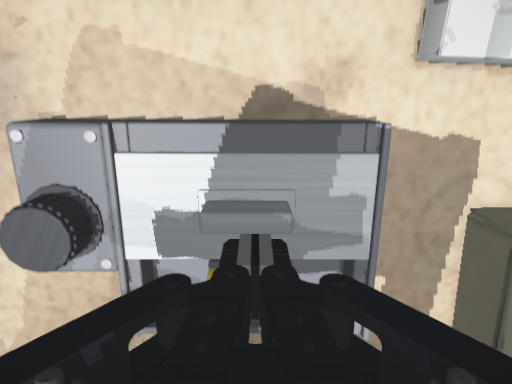

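The cover is now about 47 mm open, with the battery showing at (213,270). I push to the stop.

carry_out --increments '[[[0.01,0,0,0,0,0],[0.02,0,0,0,0,0],[0.026,0,0,0,0,0],[0.03,0,0,0,0,0]]]'

```text
clock: 5.95
eef_pos: [584.9, -199.8, 60.1]
tcp_rot: [-3.142, -0.0, -0.088]
contact_force: [-0.5, 0.6, -0.0]
opening: 0.002
```

carry_out --increments '[[[0.003,0,0,0,0,0],[0.003,0,0,0,0,0]]]'

```text
clock: 6.12
eef_pos: [585.2, -199.8, 60.0]
tcp_rot: [-3.141, 0.001, -0.088]
contact_force: [-4.2, 0.3, 2.5]
opening: 0.001
```

```bash
python3 cov.py w5.png
```

```text
t 6.12 pos [ 585.2 -199.8   60. ] yaw -5.06 [-3.141e+00  1.000e-03 -8.800e-02] F [-4.2  0.3  2.5] op 0.001 q [-0.33  0.58  1.78 -0.    0.79  1.33]
rib far edge travel 2479 58.048499202614224
[   0    0    0    0    0    0    0    0    0    0    0    0  586  823
  846  864  876  904  923  949  981 1009 1066    7]
```

carry_out --increments '[[[0.003,0,0,0,0,0],[0.004,0,0,0,0,0]]]'

```text
clock: 6.33
eef_pos: [585.3, -199.8, 60.0]
tcp_rot: [-3.141, 0.004, -0.088]
contact_force: [-10.5, -0.4, 9.4]
opening: 0.002
```

carry_out --increments '[[[-0.01,0,0,0,0,0],[-0.025,0,-0.05,0,0,0],[-0.1,-0.01,-0.15,0,0,0],[-0.2,-0.015,-0.2,0,0,0],[-0.2,-0.015,-0.2,0,0,0]]]' --hand 0.25

```text
clock: 6.75
eef_pos: [506.0, -186.6, 142.6]
tcp_rot: [3.141, -0.002, -0.088]
contact_force: [0.8, -0.0, -0.1]
opening: 0.707
```

```bash
python3 cov.py w6.png; python3 - <<'E'
from h import *
f=optics.grab_frame('wrist');W=cloud(f)
print([(np.round(a['point'],1),round(a['confidence'],2)) for a in nets.tip_of('battery','wrist')[:2]])
o=nets.trace('battery','wrist')
for a in o[:2]:
    p=W[a['mask']];p=p[~np.isnan(p[:,0])];q=p[(p[:,2]>13)&(p[:,2]<24)]
    print(a['confidence'],len(p),len(q),cv2.minAreaRect(q[:,:2].astype(np.float32)),np.percentile(q[:,2],[5,50,95]))
# finger tips in tool frame
s=sense();T=(W-s['eef_pos'])@rot(s).as_matrix()
m=(abs(T[...,0])<16)&(T[...,2]>0)&(T[...,2]<40)&(abs(T[...,1])<60)
p=T[m];print('fing',len(p), p.min(0) if len(p) else '',p.max(0) if len(p) else '')
plan([544.5,-192.7,70],-5.1)
E
```

```text
t 6.75 pos [ 506.  -186.6  142.6] yaw -5.06 [ 3.141e+00 -2.000e-03 -8.800e-02] F [ 0.8 -0.  -0.1] op 0.707 q [-0.36  0.36  1.91  0.    0.87  1.3 ]
rib far edge travel 1117 57.35610832696086
[  0   0   0   0   0   0   0   0   0   0   2   7 402 521 528 528 559 577
 552 604 586 610 579   4]
[(array([ 542.9, -193.9,    4.2]), 0.83)]
fing 1118 [-1.36853921e+01 -4.49646249e+01  3.88599893e-04] [ 9.28070507 45.48998509 14.22912825]
inc [0.0882 0.0056 0.1758] [ 0.0005 -0.0022  0.0004] rows>= 1.9
```

View pics/w6.png

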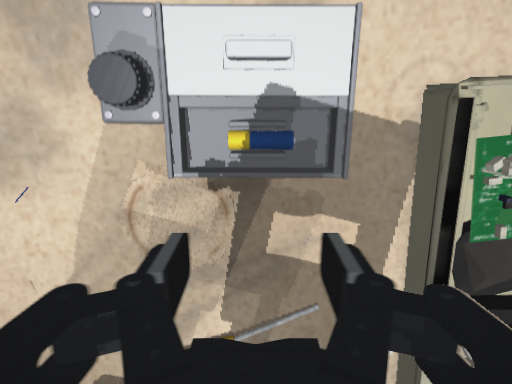

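The wrist view shows the cover fully open and the battery (yellow and blue) at (260,140) between its ribs. Now to measure the battery.

```bash
python3 - <<'E'
from h import *
f=optics.grab_frame('wrist');W=cloud(f)
a=np.radians(-5.1);D=W[...,:2]-np.array([544.5,-192.7])
lx=D[...,0]*np.cos(a)+D[...,1]*np.sin(a);ly=-D[...,0]*np.sin(a)+D[...,1]*np.cos(a)
m=(abs(lx)<8)&(abs(ly)<45)&(W[...,2]>12)&(W[...,2]<24)
print(m.sum(),np.percentile(ly[m],[1,50,99]),ly[m].min(),ly[m].max(),np.percentile(W[m][:,2],[50,95]))
m2=(abs(ly)<20)&(abs(lx)<20)&(W[...,2]>17.5)
print('x',np.histogram(lx[m2],bins=np.arange(-16,17,2))[0])
m3=(abs(lx)<15)&(abs(ly)>35)&(abs(ly)<50)&(W[...,2]<15);print('floor',np.median(W[m3][:,2]))
for side in (-1,1):
  m4=(lx*side>16)&(lx*side<30)&(abs(ly)<40)&(W[...,2]<15)&(W[...,2]>2);print('pocket x edge',np.percentile(lx[m4],[1,99]) if m4.sum() else '')
m5=(abs(lx)<15)&(abs(ly)<70)&(W[...,2]<12)&(W[...,2]>3);print('pocket y',np.percentile(ly[m5],[0.5,99.5]))
E
```

```text
1268 [-26.61476079  -2.18202685  21.75338296] -27.517012675400206 22.10242283950221 [19.68537593 21.45811405]
x [982 111 150  74  59 139 140 135 164 164  86   0  55 168 112   0]
floor 6.27038720522687
pocket x edge [-23.42896476 -16.45749846]
pocket x edge [16.19320393 21.47155124]
pocket y [-54.77637053  55.18830801]
```

```bash
python3 - <<'E'
from h import *
st();plan([544.3,-195.2,60],-5.1)
E
```

```text
t 7.00 pos [ 509.4 -187.2  139.7] yaw -5.06 [ 3.141e+00 -1.000e-03 -8.800e-02] F [-0.1 -0.7  1.3] op 0.752 q [-0.36  0.37  1.91  0.    0.87  1.3 ]
inc [0.0883 0.0121 0.1995] [ 0.0002 -0.0012  0.0006] rows>= 2.1
```

carry_out --increments '[[[0.045,0.006,0.07,0,0,0],[0.088,0.012,0.15,0,0,0],[0.088,0.012,0.2,0,0,0],[0.088,0.012,0.2,0,0,0]]]'

```text
clock: 7.33
eef_pos: [541.7, -194.0, 54.9]
tcp_rot: [-3.14, 0.006, -0.088]
contact_force: [-0.8, 0.3, -0.4]
opening: 0.752
```

```bash
python3 - <<'E'
from h import *
st();plan([544.3,-195.2,25],-5.1)
f=optics.grab_frame('wrist');save(f,'w7.png')
E
```

```text
t 7.33 pos [ 541.7 -194.    54.9] yaw -5.04 [-3.14   0.006 -0.088] F [-0.8  0.3 -0.4] op 0.752 q [-0.35  0.54  1.87  0.    0.74  1.31]
inc [0.0073 0.0025 0.0747] [-0.0017  0.0061  0.001 ] rows>= 0.7
```

View pics/w7.png

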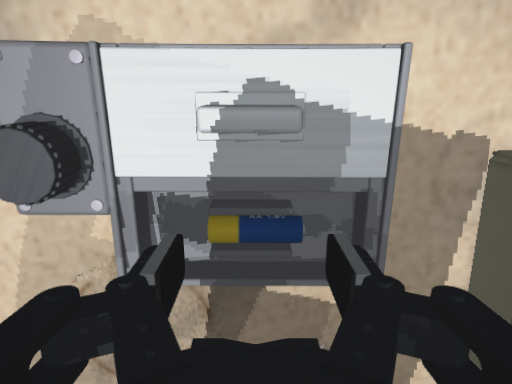

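The fingers at (165,270) and (345,270) straddle the battery at (255,229). Going down.

carry_out --increments '[[[0,0,0.03,0,0,0],[0,0,0.06,0,0,0],[0,0,0.08,0,0,0],[0,0,0.08,0,0,0],[0,0,0.08,0,0,0]]]'

```text
clock: 7.8
eef_pos: [542.6, -194.8, 27.9]
tcp_rot: [-3.141, 0.001, -0.088]
contact_force: [-0.1, 0.8, -0.5]
opening: 0.751
```

```bash
python3 - <<'E'
from h import *
st();plan([544.3,-195.2,24],-5.1)
f=optics.grab_frame('wrist');save(f,'w8.png');W=cloud(f)
s=sense();T=(W-s['eef_pos'])@rot(s).as_matrix()
m=(abs(T[...,0])<12)&(T[...,2]>-20)&(abs(T[...,1])>28)&(abs(T[...,1])<40)
print(np.histogram(T[m][:,2],bins=np.arange(-20,40,2)))
E
```

```text
t 7.80 pos [ 542.6 -194.8   27.9] yaw -5.06 [-3.141e+00  1.000e-03 -8.800e-02] F [-0.1  0.8 -0.5] op 0.751 q [-0.35  0.58  1.88  0.    0.68  1.31]
inc [0.0043 0.0007 0.0098] [-0.0001  0.0005  0.0006] rows>= 0.1
(array([241, 261, 272, 269, 251, 238, 230, 221, 227, 208, 196, 179, 196,
       176, 161, 159, 105,  66,  12,   0, 532, 813,   1,   0,   0,   0,
         0,   0,   0]), array([-20, -18, -16, -14, -12, -10,  -8,  -6,  -4,  -2,   0,   2,   4,
         6,   8,  10,  12,  14,  16,  18,  20,  22,  24,  26,  28,  30,
        32,  34,  36,  38]))
```

View pics/w8.png

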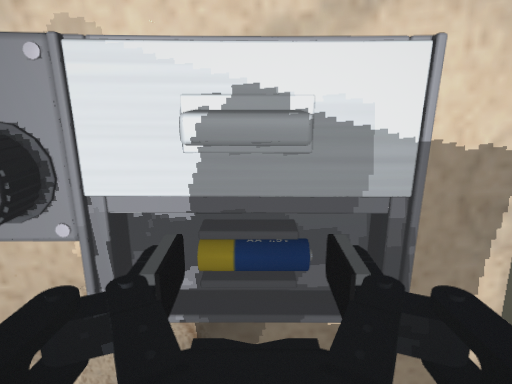

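carry_out --increments '[[[0.004,0.001,0.005,0,0,0],[0.004,0.001,0.005,0,0,0],[0.004,0.001,0.005,0,0,0],[0.004,0.001,0.005,0,0,0]]]' --hand 0.5 --squeeze 30

```text
clock: 8.18
eef_pos: [545.1, -195.6, 26.8]
tcp_rot: [3.141, -0.001, -0.088]
contact_force: [0.8, 0.3, 5.6]
opening: 0.575
```

carry_out --increments '[[[0,0,0,0,0,0],[0,0,0,0,0,0],[0,0,0,0,0,0]]]'

```text
clock: 8.43
eef_pos: [545.1, -195.6, 26.8]
tcp_rot: [3.141, -0.001, -0.088]
contact_force: [-1.0, 0.9, 5.9]
opening: 0.573
```

carry_out --increments '[[[0,0,-0.008,0,0,0],[0,0,-0.02,0,0,0],[0,0,-0.04,0,0,0],[0,0,-0.07,0,0,0],[0,0,-0.1,0,0,0]]]'

```text
clock: 8.85
eef_pos: [544.4, -195.3, 67.2]
tcp_rot: [-3.142, 0.0, -0.088]
contact_force: [0.0, 0.3, -0.6]
opening: 0.58
```

```bash
python3 - <<'E'
from h import *
st();plan([515,-15,70],-5.1)
f=optics.grab_frame('wrist');save(f,'w9.png');W=cloud(f)
E
```

```text
t 8.85 pos [ 544.4 -195.3   67.2] yaw -5.06 [-3.142  0.    -0.088] F [ 0.   0.3 -0.6] op 0.580 q [-0.35  0.52  1.87  0.    0.76  1.31]
inc [-0.1129 -0.4426 -0.0069] [-0.0001  0.0002  0.0007] rows>= 4.4
```

View pics/w9.png

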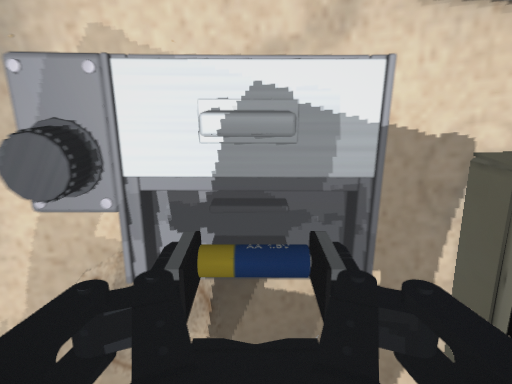

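The battery is held level between the pads at (255,260). I carry it, higher, to the free bench area.

carry_out --increments '[[[-0.01,-0.05,-0.05,0,0,0],[-0.03,-0.13,-0.09,0,0,0.03],[-0.05,-0.21,-0.09,0,0,0.06],[-0.07,-0.29,-0.09,0,0,0.09],[-0.09,-0.37,-0.09,0,0,0.1]]]'

```text
clock: 9.32
eef_pos: [521.7, -43.6, 103.3]
tcp_rot: [-3.141, -0.002, -0.195]
contact_force: [0.3, 0.3, -0.2]
opening: 0.579
```

carry_out --increments '[[[-0.02,-0.04,0.01,0,0,0],[-0.02,-0.07,0.05,0,0,0],[-0.02,-0.07,0.09,0,0,0],[-0.02,-0.07,0.12,0,0,0],[-0.02,-0.07,0.12,0,0,0]]]'

```text
clock: 9.73
eef_pos: [518.0, -15.3, 52.9]
tcp_rot: [3.141, 0.002, -0.192]
contact_force: [-1.0, 0.9, -0.2]
opening: 0.575
```

```bash
python3 - <<'E'
from h import *
st();plan([510,-15,25],-10.8)
f=optics.grab_frame('wrist');save(f,'w10.png');W=cloud(f)
s=sense();T=(W-s['eef_pos'])@rot(s).as_matrix()
m=(abs(T[...,0])<14)&(abs(T[...,1])<22)&(T[...,2]<35);print('batt top ahead of TCP',m.sum(),np.percentile(T[m][:,2],[2,10,50,90]))
E
```

```text
t 9.73 pos [518.  -15.3  52.9] yaw -11.02 [ 3.141e+00  2.000e-03 -1.920e-01] F [-1.   0.9 -0.2] op 0.575 q [-0.03  0.48  2.    0.    0.67  1.73]
inc [-0.0197  0.003   0.0698] [ 0.0003  0.0022 -0.0036] rows>= 0.7
batt top ahead of TCP 8433 [-64.01175624 -62.26637349 -53.1423122    9.94529851]
```

View pics/w10.png

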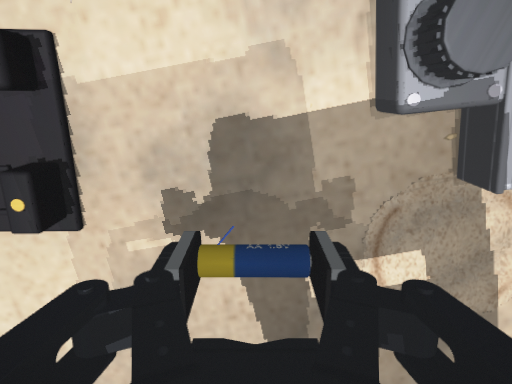

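carry_out --increments '[[[-0.01,0,0.03,0,0,0],[-0.02,0,0.055,0,0,0],[-0.02,0,0.065,0,0,0],[-0.02,0,0.068,0,0,0],[-0.02,0,0.068,0,0,0]]]'

```text
clock: 10.2
eef_pos: [511.9, -14.4, 27.5]
tcp_rot: [-3.141, -0.001, -0.193]
contact_force: [0.1, 0.1, -0.1]
opening: 0.576
```

carry_out --increments '[[[0,0,0,0,0,0],[0,0,0,0,0,0]]]'

```text
clock: 10.37
eef_pos: [512.0, -14.3, 27.6]
tcp_rot: [-3.141, -0.001, -0.193]
contact_force: [0.6, -0.6, 0.9]
opening: 0.577
```

carry_out --increments '[[[0,0,0.006,0,0,0],[0,0,0.012,0,0,0],[0,0,0.015,0,0,0],[0,0,0.015,0,0,0]]]'

```text
clock: 10.7
eef_pos: [511.3, -14.2, 20.8]
tcp_rot: [3.142, 0.0, -0.193]
contact_force: [0.1, 0.4, -0.1]
opening: 0.577
```

carry_out --increments '[[[0,0,0.002,0,0,0],[0,0,0.002,0,0,0]]]'

```text
clock: 10.87
eef_pos: [511.3, -14.2, 20.7]
tcp_rot: [3.142, 0.0, -0.193]
contact_force: [-3.3, -0.1, 13.5]
opening: 0.577
```

Contact with the bench is confirmed. I release the battery.

carry_out --increments '[[[0,0,-0.001,0,0,0],[0,0,-0.001,0,0,0],[0,0,-0.001,0,0,0]]]' --hand 0.25

```text
clock: 11.12
eef_pos: [511.3, -14.2, 20.4]
tcp_rot: [3.142, 0.0, -0.193]
contact_force: [0.2, 0.3, -0.5]
opening: 0.749
```

carry_out --increments '[[[0,0,-0.02,0,0,0],[0,0,-0.06,0,0,0],[0,0,-0.12,0,0,0],[0,0,-0.18,0,0,0],[0,0,-0.2,0,0,-0.1]]]'

```text
clock: 11.53
eef_pos: [512.7, -14.2, 103.6]
tcp_rot: [-3.141, -0.003, -0.09]
contact_force: [0.7, 0.4, 0.7]
opening: 0.751
```

```bash
cat > bat.py <<'E'
from h import *
import sys
st()
f=optics.grab_frame('wrist');save(f,sys.argv[1]);W=cloud(f)
o=nets.trace('battery','wrist')
for a in o[:2]:
    p=W[a['mask']];p=p[~np.isnan(p[:,0])];q=p[(p[:,2]>4)&(p[:,2]<24)]
    print(a['confidence'],len(p),len(q))
    if len(q)>10: print(cv2.minAreaRect(q[:,:2].astype(np.float32)),np.percentile(q[:,2],[5,50,95]))
q=W[(np.hypot(W[...,0]-511,W[...,1]+14)<40)&(W[...,2]>5)&(W[...,2]<20)]
if len(q)>10: print('depth',len(q),cv2.minAreaRect(q[:,:2].astype(np.float32)),np.percentile(q[:,2],[5,50,95]))
E
python3 bat.py w11.png
```

```text
t 11.53 pos [512.7 -14.2 103.6] yaw -5.14 [-3.141e+00 -3.000e-03 -9.000e-02] F [0.7 0.4 0.7] op 0.751 q [-0.03  0.38  1.99  0.    0.76  1.63]
0.8 1550 1498
((509.80609130859375, -14.213842391967773), (49.98380661010742, 14.458186149597168), 79.13439178466797) [ 8.86150481 13.64292129 15.34021911]
depth 1498 ((509.79779052734375, -14.257083892822266), (50.07187271118164, 14.458186149597168), 79.1343765258789) [ 8.87700206 13.64292129 15.34021911]
```

View pics/w11.png

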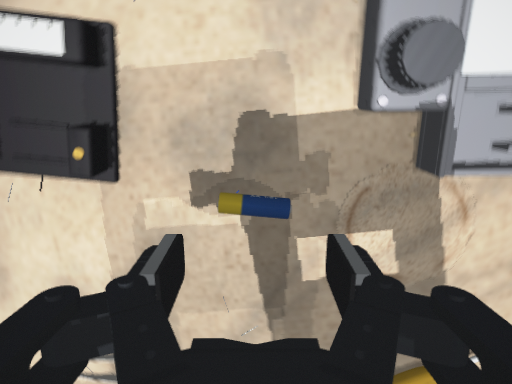

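The battery lies on the bench at (255,207), at (510,-14), yaw -10.9°, free of the gripper. I turn the tool a quarter turn for the cross grip.

carry_out --increments '[[[0,0,0,0,0,-0.11],[0,0,0,0,0,-0.22],[0,0,0,0,0,-0.33],[0,0,0,0,0,-0.44],[0,0,0,0,0,-0.55]]]' --hand 0.5

```text
clock: 12.05
eef_pos: [510.6, -14.2, 99.6]
tcp_rot: [-3.141, 0.001, 0.49]
contact_force: [-0.1, -0.5, 1.0]
opening: 0.499
```

carry_out --increments '[[[0,0,0,0,0,-0.11],[0,0,0,0,0,-0.22],[0,0,0,0,0,-0.33],[0,0,0,0,0,-0.44],[0,0,0,0,0,-0.55]]]'

```text
clock: 12.47
eef_pos: [510.6, -14.2, 99.6]
tcp_rot: [-3.14, 0.001, 1.066]
contact_force: [-0.2, -0.8, -0.1]
opening: 0.5
```

carry_out --increments '[[[0,0,0,0,0,-0.11],[0,0,0,0,0,-0.22],[0,0,0,0,0,-0.305],[0,0,0,0,0,-0.305]]]'

```text
clock: 12.8
eef_pos: [510.6, -14.2, 99.6]
tcp_rot: [-3.14, 0.0, 1.384]
contact_force: [0.2, -0.7, 0.5]
opening: 0.501
```

```bash
python3 bat.py w12.png; python3 - <<'E'
from h import *
plan([510,-14.3,60],79.2)
E
```

```text
t 12.80 pos [510.6 -14.2  99.6] yaw 79.31 [-3.14   0.     1.384] F [ 0.2 -0.7  0.5] op 0.501 q [-0.03  0.39  2.    0.    0.76  0.16]
0.62 1527 1518
((509.4693603515625, -13.428190231323242), (49.0072021484375, 14.035652160644531), 79.71268463134766) [ 9.67012995 13.6908919  15.16365067]
0.41 71 69
((359.53704833984375, -121.93118286132812), (3.067819833755493, 41.121788024902344), 17.771615982055664) [ 5.79525558  9.39511196 13.72575595]
depth 1517 ((509.59033203125, -13.50555419921875), (49.04502868652344, 14.461484909057617), 78.88591766357422) [ 9.71042258 13.69221649 15.16435613]
inc [-0.0006 -0.0018  0.0996] [-0.0012  0.0002 -0.0041] rows>= 1.0
```

View pics/w12.png

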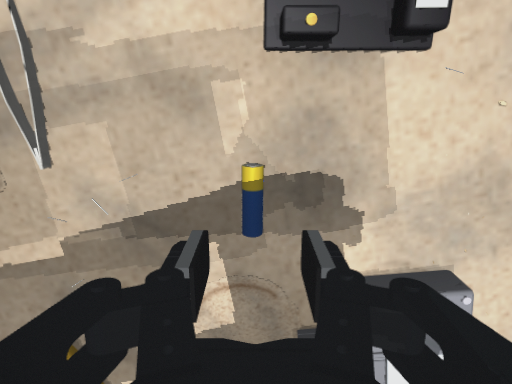

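The battery is centred between the open pads at (253,200). Descending for the cross grip.

carry_out --increments '[[[0,-0.001,0.05,0,0,0],[0,-0.001,0.1,0,0,0],[0,-0.001,0.15,0,0,0],[0,-0.001,0.17,0,0,0],[0,-0.001,0.17,0,0,0]]]'

```text
clock: 13.32
eef_pos: [509.3, -14.1, 30.7]
tcp_rot: [-3.138, 0.001, 1.38]
contact_force: [-0.5, 0.1, 0.2]
opening: 0.498
```

```bash
python3 bat.py w13.png; python3 - <<'E'
from h import *
plan([510,-14.0,26],79.2)
E
```

```text
t 13.32 pos [509.3 -14.1  30.7] yaw 79.08 [-3.138e+00  1.000e-03  1.380e+00] F [-0.5  0.1  0.2] op 0.498 q [-0.03  0.51  2.03  0.    0.61  0.16]
0.65 3064 3048
((509.64190673828125, -13.213348388671875), (48.737667083740234, 14.305978775024414), 78.36399841308594) [ 9.44460745 13.6485691  15.20430448]
depth 3544 ((512.6634521484375, -11.581253051757812), (54.46706008911133, 47.19953536987305), 25.324939727783203) [ 9.6002748  13.84457417 17.61538509]
inc [-0.     -0.0023  0.0165] [-0.0006  0.0001 -0.0009] rows>= 0.2
```

View pics/w13.png

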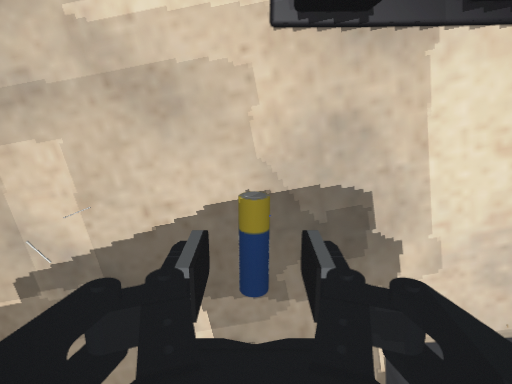

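carry_out --increments '[[[0,0,0.012,0,0,0],[0,0,0.012,0,0,0]]]'

```text
clock: 13.58
eef_pos: [511.4, -14.2, 28.0]
tcp_rot: [3.141, -0.0, 1.382]
contact_force: [-0.2, -0.8, 0.1]
opening: 0.5
```

carry_out --increments '[[[0,0,0,0,0,0],[0,0,0,0,0,0],[0,0,0,0,0,0],[0,0,0,0,0,0],[0,0,0,0,0,0]]]' --hand 0.95 --squeeze 30

```text
clock: 14.0
eef_pos: [511.2, -14.2, 28.2]
tcp_rot: [3.141, -0.0, 1.383]
contact_force: [-1.5, -0.1, 6.0]
opening: 0.128
```

carry_out --increments '[[[0,0,0,0,0,0],[0,0,0,0,0,0]]]'

```text
clock: 14.17
eef_pos: [511.2, -14.2, 28.2]
tcp_rot: [3.141, -0.0, 1.383]
contact_force: [-0.7, -0.6, 6.9]
opening: 0.13
```

carry_out --increments '[[[0,0,-0.008,0,0,0],[0,0,-0.02,0,0,0],[0,0,-0.05,0,0,0],[0,0,-0.08,0,0,0],[0,0,-0.1,0,0,0]]]'

```text
clock: 14.58
eef_pos: [511.3, -14.2, 68.8]
tcp_rot: [3.141, -0.0, 1.383]
contact_force: [0.8, -0.4, -0.4]
opening: 0.131
```

```bash
python3 - <<'E'
from h import *
st()
f=optics.grab_frame('wrist');save(f,'w14.png');W=cloud(f)
plan([566,121,120],79.2)
m=(np.hypot(W[...,0]-590,W[...,1]-115)<75)&(W[...,2]>18)&(W[...,2]<34);p=W[m]
print(len(p),cv2.boxPoints(cv2.minAreaRect(p[:,:2].astype(np.float32))) if len(p)>20 else '')
for c in ['wrist','scene','side']:
    if c!='wrist': optics.grab_frame(c)
    print(c,[(np.round(a['point'],1),round(a['confidence'],2)) for n in ('cradle','tester') for a in nets.tip_of(n,c)[:1]])
E
```

```text
t 14.58 pos [511.3 -14.2  68.8] yaw 79.24 [ 3.141 -0.     1.383] F [ 0.8 -0.4 -0.4] op 0.131 q [-0.03  0.44  2.01  0.    0.69  0.16]
inc [ 0.3573  0.0699 -0.1249] [ 0.0024 -0.0004  0.0006] rows>= 3.7
3127 [[542.98157   79.62731 ]
 [629.02954   63.280285]
 [631.10266   74.19314 ]
 [545.0547    90.54016 ]]
wrist []
scene [(array([509.9, -13.6,  39. ]), 0.16), (array([562.9, 118.4,  -1.9]), 0.65)]
side [(array([562.6, 121.1,  11.4]), 0.75)]
```

View pics/w14.png

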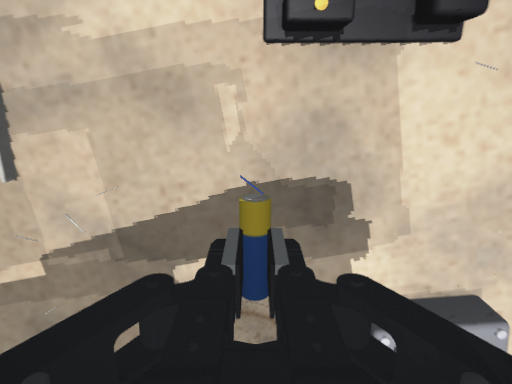

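The battery is held across its middle at (255,235). I rise and look at the tester from the near side.

carry_out --increments '[[[0.03,0.01,-0.06,0,0,0],[0.07,0.03,-0.13,0,0,0],[0.1,0.05,-0.2,0,0,0],[0.12,0.07,-0.22,0,0,0],[0.12,0.07,-0.22,0,0,0]]]'

```text
clock: 15.45
eef_pos: [550.6, 28.9, 158.2]
tcp_rot: [3.136, -0.002, 1.384]
contact_force: [0.6, -0.0, 0.4]
opening: 0.129
```

```bash
cat > tes.py <<'E'
from h import *
import sys
st()
f=optics.grab_frame('wrist');save(f,sys.argv[1]);W=cloud(f)
m=(np.hypot(W[...,0]-590,W[...,1]-115)<85)&(W[...,2]>24)&(W[...,2]<34);p=W[m]
rc=cv2.minAreaRect(p[:,:2].astype(np.float32))
print(len(p),rc,cv2.boxPoints(rc).round(1).tolist())
lab=m.astype(np.uint8);n,L,S,C=cv2.connectedComponentsWithStats(lab)
for i in range(1,n):
    if S[i,4]>150:
        q=W[L==i];rr=cv2.minAreaRect(q[:,:2].astype(np.float32));print(S[i].tolist(),rr,np.median(q[:,2]).round(1))
print([(np.round(a['point'],1),round(a['confidence'],2)) for n in ('cradle','tester') for a in nets.tip_of(n,'wrist')[:1]])
E
python3 tes.py w15.png
```

```text
t 15.45 pos [550.6  28.9 158.2] yaw 79.29 [ 3.136e+00 -2.000e-03  1.384e+00] F [ 0.6 -0.   0.4] op 0.129 q [0.05 0.35 1.88 0.   0.91 0.24]
5569 ((594.3414916992188, 111.59368896484375), (80.56568145751953, 88.61768341064453), 79.43810272216797) [[543.4000244140625, 80.0999984741211], [630.5, 63.900001525878906], [645.2999877929688, 143.10000610351562], [558.2000122070312, 159.3000030517578]]
[229, 0, 44, 18, 761] ((572.5723876953125, 151.44500732421875), (9.644655227661133, 29.33102798461914), 79.84217834472656) 30.0
[315, 0, 43, 120, 4040] ((625.8748168945312, 106.63619995117188), (78.7916259765625, 24.711057662963867), 78.9944839477539) 28.8
[230, 104, 41, 19, 768] ((559.2368774414062, 83.87484741210938), (13.045904159545898, 29.712696075439453), 79.13056182861328) 30.2
[(array([565.5, 121.4,   8.5]), 0.61), (array([563.2, 117.2,   4.1]), 0.61)]
```

View pics/w15.png

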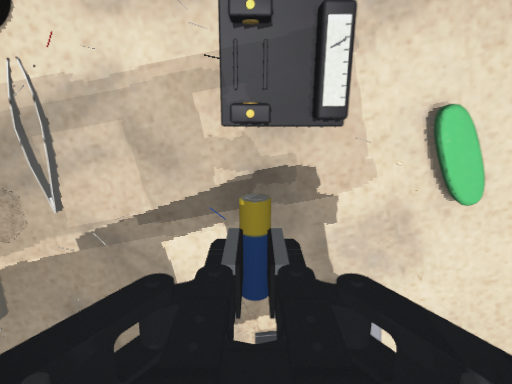

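The wrist view shows the near contact at (250,112), with the far contact cut off at the top. I advance to see both.

carry_out --increments '[[[0.05,0.005,0,0,0,0],[0.1,0.015,0,0,0,0],[0.1,0.015,0,0,0,0],[0.1,0.015,0,0,0,0]]]'

```text
clock: 15.93
eef_pos: [559.4, 65.9, 154.0]
tcp_rot: [-3.139, 0.001, 1.384]
contact_force: [0.4, -0.5, -1.1]
opening: 0.128
```

```bash
python3 tes.py w16.png;python3 - <<'E'
from h import *
plan([566,120,75],79.2)
E
```

```text
t 15.93 pos [559.4  65.9 154. ] yaw 79.29 [-3.139e+00  1.000e-03  1.384e+00] F [ 0.4 -0.5 -1.1] op 0.128 q [ 0.11  0.38  1.85 -0.    0.92  0.3 ]
5382 ((594.9617309570312, 113.2549819946289), (85.12025451660156, 88.5210189819336), 79.19375610351562) [[543.5, 79.69999694824219], [630.5, 63.20000076293945], [646.4000244140625, 146.8000030517578], [559.5, 163.39999389648438]]
[228, 53, 43, 22, 922] ((572.6181030273438, 153.87115478515625), (13.69434928894043, 29.394512176513672), 79.14264678955078) 30.1
[314, 58, 40, 112, 3706] ((626.13671875, 107.22435760498047), (79.31673431396484, 24.974979400634766), 79.2777328491211) 28.7
[230, 154, 40, 20, 754] ((559.4618530273438, 84.01525115966797), (14.384866714477539, 29.73024559020996), 79.11998748779297) 30.1
[(array([566.1, 118.5,  12.6]), 0.77), (array([564.5, 118. ,  -0.8]), 0.78)]
inc [ 0.138  -0.0097  0.1993] [-0.0019  0.0008  0.0003] rows>= 2.3
```

View pics/w16.png

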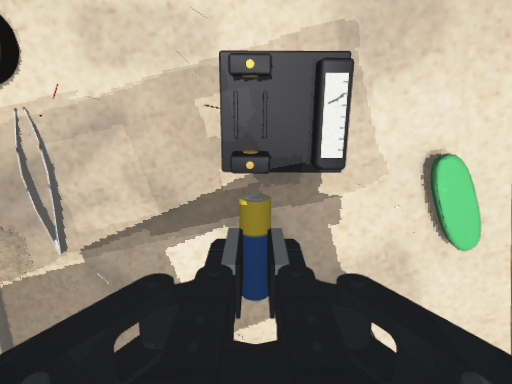

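Both contacts are visible, at (250,64) and (250,162), which puts the cradle centre at (566.0,118.9), yaw -10.7°. Next I check where the battery sits in the grip.

```bash
python3 - <<'E'
from h import *
f=optics.grab_frame('wrist');W=cloud(f);s=sense();st()
T=(W-s['eef_pos'])@rot(s).as_matrix()
m=(abs(T[...,1])<5)&(T[...,2]>0)&(T[...,2]<40)&(abs(T[...,0])<45)
p=T[m];print(len(p));
b=np.arange(-30,40,4)
for i in range(len(b)-1):
    k=(p[:,0]>=b[i])&(p[:,0]<b[i+1])
    if k.sum()>5: print(b[i],k.sum(),np.percentile(p[k][:,2],[5,50,95]).round(1),np.median(p[k][:,1]).round(1))
print(p[:,0].min(),p[:,0].max())
plan([566.0,118.9,80],79.3)
E
```

```text
t 16.13 pos [559.9  65.1 155. ] yaw 79.20 [-3.140e+00  1.000e-03  1.382e+00] F [-0.9  0.6 -0.2] op 0.126 q [ 0.11  0.37  1.85 -0.    0.92  0.3 ]
2427
-26 63 [13.  14.6 16.3] -0.1
-22 169 [13.1 14.3 16.2] 0.3
-18 168 [13.4 14.4 15.9] -0.1
-14 174 [13.1 14.4 16. ] -0.1
-10 187 [12.5 14.3 15.8] 0.3
-6 183 [12.7 14.5 15.9] -0.6
-2 194 [10.4 14.3 15.9] -0.1
2 200 [11.2 14.3 15.7] -0.5
6 197 [ 3.1 14.2 15.9] -0.5
10 204 [13.1 14.3 16. ] -0.1
14 190 [13.2 14.3 16.3] -0.1
18 208 [13.  14.4 16.1] -0.1
22 290 [13.5 16.8 24.8] 0.3
-24.360424785871107 25.199302499623695
inc [ 0.135  -0.01    0.1875] [-0.0014  0.0006 -0.0016] rows>= 2.2
```

carry_out --increments '[[[0.04,-0.003,0.03,0,0,0],[0.09,-0.006,0.08,0,0,0],[0.133,-0.01,0.14,0,0,0],[0.133,-0.01,0.187,0,0,-0.002],[0.133,-0.01,0.187,0,0,-0.002]]]'

```text
clock: 16.55
eef_pos: [564.1, 118.6, 77.4]
tcp_rot: [-3.136, 0.002, 1.386]
contact_force: [-0.6, -0.7, -0.8]
opening: 0.128
```

carry_out --increments '[[[0,0,0,0,0,0],[0,0,0,0,0,0]]]'

```text
clock: 16.72
eef_pos: [567.1, 118.4, 81.7]
tcp_rot: [3.141, -0.0, 1.384]
contact_force: [1.2, 0.3, -0.1]
opening: 0.128
```

```bash
python3 - <<'E'
from h import *
st();plan([566.0,118.5,46],79.3)
f=optics.grab_frame('wrist');save(f,'w17.png');W=cloud(f)
st()
E
```

```text
t 16.72 pos [567.1 118.4  81.7] yaw 79.32 [ 3.141 -0.     1.384] F [ 1.2  0.3 -0.1] op 0.128 q [ 0.2   0.5   1.86 -0.    0.78  0.39]
inc [-0.0002 -0.0027  0.0892] [ 0.0004 -0.0001  0.0004] rows>= 0.9
t 16.77 pos [567.4 118.4  82.1] yaw 79.31 [ 3.140e+00 -1.000e-03  1.384e+00] F [-0.5  0.3  1.2] op 0.128 q [ 0.2   0.5   1.86 -0.    0.78  0.39]
```

View pics/w17.png

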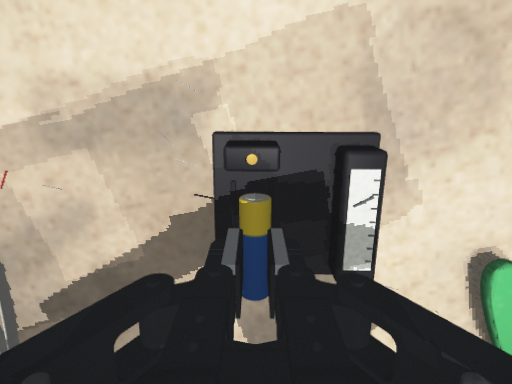

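The battery is over the cradle, in line with the far contact at (252,158).

carry_out --increments '[[[0,-0.003,0.025,0,0,0],[0,-0.003,0.05,0,0,0],[0,-0.003,0.075,0,0,0],[0,-0.003,0.09,0,0,0],[0,-0.003,0.09,0,0,0]]]'

```text
clock: 17.18
eef_pos: [564.3, 118.9, 43.0]
tcp_rot: [-3.139, 0.001, 1.385]
contact_force: [0.8, 0.6, -0.4]
opening: 0.128
```

carry_out --increments '[[[0,0,0,0,0,0],[0,0,0,0,0,0]]]'

```text
clock: 17.35
eef_pos: [565.7, 119.2, 44.8]
tcp_rot: [-3.141, 0.0, 1.385]
contact_force: [0.0, 0.5, -0.1]
opening: 0.131
```

```bash
python3 - <<'E'
from h import *
f=optics.grab_frame('wrist');save(f,'w18.png')
st();plan([566.0,118.5,34.4],79.3)
E
```

```text
t 17.40 pos [565.8 119.3  45.1] yaw 79.37 [ 3.141 -0.     1.385] F [-0.1  0.6  0.5] op 0.128 q [0.21 0.55 1.87 0.   0.71 0.39]
inc [-0.0018  0.0008  0.0267] [ 0.0003 -0.0001  0.0011] rows>= 0.3
```

View pics/w18.png

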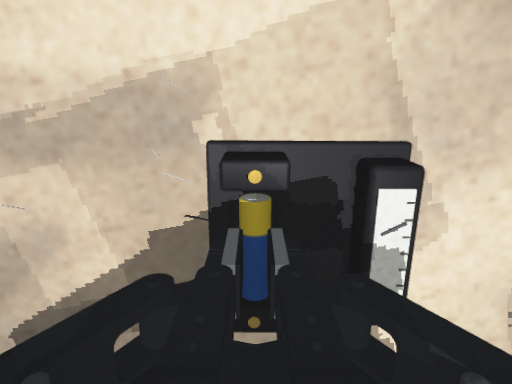

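The battery is between the contacts at (255,177) and (254,322), clear of both. I lower it.

carry_out --increments '[[[-0.001,0.001,0.009,0,0,0],[-0.001,0.001,0.018,0,0,0],[-0.001,0.001,0.026,0,0,0],[-0.001,0.001,0.026,0,0,0]]]'

```text
clock: 17.73
eef_pos: [565.9, 118.7, 34.3]
tcp_rot: [-3.142, 0.0, 1.385]
contact_force: [0.1, 0.9, -0.4]
opening: 0.129
```

carry_out --increments '[[[0,0,0.001,0,0,0],[0,0,0.001,0,0,0]]]'

```text
clock: 17.9
eef_pos: [565.9, 118.7, 34.2]
tcp_rot: [-3.142, 0.0, 1.385]
contact_force: [-1.5, -0.3, 5.1]
opening: 0.13
```

Contact came at the predicted height. I open slightly and rise straight up.

carry_out --increments '[[[0,0,0,0,0,0],[0,0,0,0,0,0],[0,0,0,0,0,0]]]' --hand 0.68

```text
clock: 18.15
eef_pos: [565.8, 118.7, 33.9]
tcp_rot: [-3.141, 0.0, 1.385]
contact_force: [-0.6, 0.7, 1.3]
opening: 0.324
```

carry_out --increments '[[[0,0,-0.02,0,0,0],[0,0,-0.06,0,0,0],[0,0,-0.12,0,0,0],[-0.05,0,-0.2,0,0,0],[-0.12,0,-0.28,0,0,0]]]'

```text
clock: 18.57
eef_pos: [557.0, 72.9, 146.7]
tcp_rot: [-3.141, -0.0, 1.387]
contact_force: [1.2, -1.4, 0.9]
opening: 0.323
```

```bash
python3 - <<'E'
from h import *
st()
np.set_printoptions(precision=2,suppress=True)
f=optics.grab_frame('wrist');save(f,'w19.png');W=cloud(f)
a=np.radians(-10.7);D=W[...,:2]-np.array([566.0,118.9])
lx=D[...,0]*np.cos(a)+D[...,1]*np.sin(a);ly=-D[...,0]*np.sin(a)+D[...,1]*np.cos(a)
m=(abs(lx)<9)&(abs(ly)<27.5)&(W[...,2]>12)&(W[...,2]<24)
print(m.sum(),lx[m].min(),lx[m].max(),ly[m].min(),ly[m].max())
for s in range(-25,25,10):
    k=m&(ly>s)&(ly<s+10);print(s,k.sum(),np.percentile(W[k][:,2],[50,95]) if k.sum() else '',lx[k].mean() if k.sum() else '')
f=optics.grab_frame('scene');save(f,'s19.png')
f=optics.grab_frame('side');save(f,'d19.png')
E
```

```text
t 18.57 pos [557.   72.9 146.7] yaw 79.49 [-3.141 -0.     1.387] F [ 1.2 -1.4  0.9] op 0.323 q [0.13 0.38 1.86 0.   0.9  0.31]
1268 -6.1465220655425945 7.729325078798792 -25.449629061119975 24.147042089732338
-25 231 [19.58 21.33] 0.7813997343812452
-15 252 [19.65 21.17] 0.6643572185446208
-5 259 [19.89 21.5 ] 0.7116487731759463
5 263 [19.75 21.44] 0.6590712248834696
15 258 [19.71 21.48] 0.6021626061766083
```

View pics/w19.png

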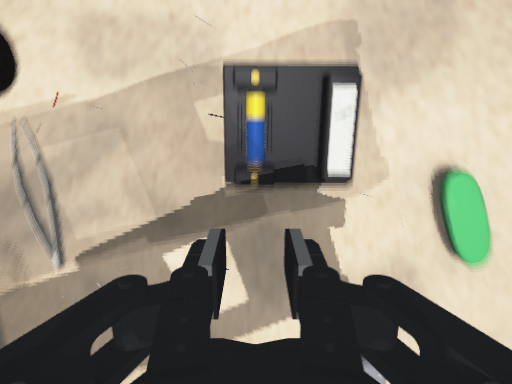

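View pics/d19.png

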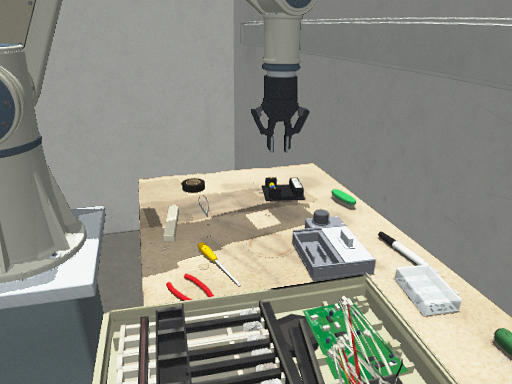

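View pics/s19.png

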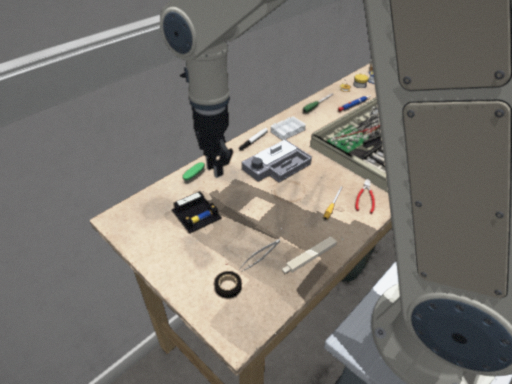

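The battery lies flat between the contacts at (256,128) in the wrist view. The cover is open in both room views, and the tape, driver and tweezers haven't moved. I take one last cover reading, then hand in.

carry_out --increments '[[[0,0,0,0,0,0],[0,0,0,0,0,0],[0,0,0,0,0,0]]]'

```text
clock: 18.97
eef_pos: [556.4, 72.6, 144.3]
tcp_rot: [-3.14, 0.0, 1.386]
contact_force: [-0.7, -0.4, -0.2]
opening: 0.317
```

```bash
python3 - <<'E'
from h import *
st()
for c in ['side','scene']:
    f=optics.grab_frame(c);W=cloud(f)
    a=np.radians(-5.1);D=W[...,:2]-np.array([544.5,-192.7])
    lx=D[...,0]*np.cos(a)+D[...,1]*np.sin(a);ly=-D[...,0]*np.sin(a)+D[...,1]*np.cos(a)
    m=(abs(ly)<25)&(W[...,2]>43)&(W[...,2]<54)&(abs(lx)<80)
    print(c,m.sum(),lx[m].min(),lx[m].max(),np.median(lx[m]))
    for n in ('tape','driver','tweezers'): print(n,[(np.round(q['point']),round(q['confidence'],2)) for q in nets.tip_of(n,c)[:1]])
r.sign_off()
E
```

```text
t 18.97 pos [556.4  72.6 144.3] yaw 79.39 [-3.14   0.     1.386] F [-0.7 -0.4 -0.2] op 0.317 q [0.13 0.39 1.86 0.   0.9  0.31]
side 104 51.15964666159865 61.49125774619995 53.69354493814269
tape [(array([370., 206.,  -1.]), 0.62)]
driver [(array([ 360., -168.,    4.]), 0.66)]
tweezers [(array([378.,  95.,   0.]), 0.51)]
scene 45 49.00060709601123 61.29352332576174 54.01118674060216
tape [(array([371., 207.,  -1.]), 0.61)]
driver [(array([ 367., -163.,   -0.]), 0.68)]
tweezers [(array([387.,  94.,  -2.]), 0.54)]
the job is handed in; nothing more can be done
```

The job is handed in at about 19 s of the 72 s, and the battery is lying in the tester cradle with the cover open. The sign-off gave no verdict.

- **Cover:** It resisted at first, with about 12 N on the tool, then slid freely, so I never turned the knob. I pushed it until it met the stop. The wrist camera read 58 mm there and 57.4 mm just after I backed off. The final room-camera readings came out lower, at about 55–56 mm. That difference is about their 2 mm calibration error, and I did not resolve it before handing in.
- **Battery:** I took it by its two ends, set it on the bench and let go, then regripped it across its middle and lowered it into the cradle. The last wrist check shows it flat, with its top at about 19.7 mm against 20 mm expected. It sits within about 1 mm of the cradle centre, between the two contacts.
- **Leave-alone items:** The tape, screwdriver and tweezers look unmoved. The network's positions for them agree with the start to within about 7 mm, which is only a little more than its own error.
- **Gripper:** It finished clear of everything, about 144 mm above the bench.

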